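# Pack the film applicator that fits the carton and close its flaps

## Task

Of the four look-alike film applicator bars on the worktop, pick the one that fits the recess in the carton's insert, filling it in both length and width, and set it gently down in the recess, upright on its feet as it lies now. Then close the carton flat: first the short flap, then the long flap over it. Leave the other bars, the beaker, the jar and the tape roll where they are.

Things in the scene. Friction and masses are not known exactly. Their poses are not given: they have to be found in the camera images.
- bar_a: film applicator: plain aluminium bar of rectangular section on two low end feet, 140 mm long (its x axis), 26 mm wide (y), 30 mm high; lies upright on its feet on the worktop. Origin: centre of its underside, z up.
- bar_b: film applicator: plain aluminium bar of rectangular section on two low end feet, 115 mm long (its x axis), 40 mm wide (y), 30 mm high; lies upright on its feet on the worktop. Origin: centre of its underside, z up.
- bar_c: film applicator: plain aluminium bar of rectangular section on two low end feet, 115 mm long (its x axis), 26 mm wide (y), 30 mm high; lies upright on its feet on the worktop. Origin: centre of its underside, z up.
- bar_d: film applicator: plain aluminium bar of rectangular section on two low end feet, 90 mm long (its x axis), 26 mm wide (y), 30 mm high; lies upright on its feet on the worktop. Origin: centre of its underside, z up.
- carton: open cardboard carton, fixed, 144 mm (its x) by 142 mm (its y) outside, walls 4 mm thick, 60 mm high. A grey insert fills its bottom, with a recess in the middle 34 mm wide (x) and 122 mm long (y), floor 24 mm above the worktop, the insert round it at 32 mm. Hinged flaps stand open on its -y and +y ends, none on the x sides. Origin: centre of the underside; z up.
- recess (a point): centre of the recess floor (bottom of the recess) in the carton insert, axes as the carton's
- short_flap (a joint): hinge angle (rad) of the short flap on the carton's -y end: 0 closed (flat over the carton), 1.57 upright, more leans outward. Flap 140 mm wide, 56 mm from hinge to free edge, 4 mm thick; the hinge is stiff enough that it stays where it is left.
- short_flap_hinge (a point): middle of the short flap's hinge line, 62.5 mm above the worktop, axes as the carton's; the hinge line runs along the carton's x
- short_flap_edge (a point): middle of the short flap's free edge (moves with the flap)
- long_flap (a joint): hinge angle (rad) of the long flap on the carton's +y end: 0 closed, 1.57 upright, more leans outward. Flap 140 mm wide, 92 mm from hinge to free edge, 4 mm thick; stays where it is left. When both are closed it overlaps the short flap by about 6 mm.
- long_flap_hinge (a point): middle of the long flap's hinge line, 67 mm above the worktop, axes as the carton's; the hinge line runs along the carton's x
- long_flap_edge (a point): middle of the long flap's free edge (moves with the flap)
- beaker: bystander: dark green beaker, 80 mm across, 112 mm high; origin at the centre of its underside
- jar: bystander: black screw-top jar, 52 mm across, 62 mm high; origin at the centre of its underside
- tape: bystander: roll of masking tape lying flat, 94 mm across, 24 mm high; origin at the centre of its underside

How it is judged (in metres and radians):
On the way, in this order (a step that is already met when the one before it is completed fails the run):
1. the 115 x 26 mm bar lies in the recess, let go, both flaps still open (x of bar_c in the frame of recess between -0.008 and 0.008 m and y of bar_c in the frame of recess between -0.008 and 0.008 m and z of bar_c in the frame of recess between -0.005 and 0.005 m and angle between the x axis of bar_c and the y axis of carton, either way round below 0.12 rad and angle between bar_c's own z axis and vertical below 0.1 rad and contact force between the fingers and bar_c below 0.2 N and value of joint each of short_flap, long_flap above 1 rad), for 0.2 s.
2. the short flap is closed while the long one is still open (value of joint short_flap below 0.12 rad and value of joint long_flap above 0.8 rad), for 0.1 s.
3. the long flap is closed over it (value of joint long_flap below 0.12 rad), for 0.2 s.
At the end, for the whole second after the job is handed in: The 115 x 26 mm bar rests upright in the recess (centre within 8 mm each way of the recess centre, underside within 5 mm of its floor, lengthwise within 0.12 rad), at rest, and both flaps are closed to within 0.12 rad of flat (x of bar_c in the frame of recess between -0.008 and 0.008 m and y of bar_c in the frame of recess between -0.008 and 0.008 m and z of bar_c in the frame of recess between -0.005 and 0.005 m and angle between the x axis of bar_c and the y axis of carton, either way round below 0.12 rad and angle between bar_c's own z axis and vertical below 0.1 rad and value of joint each of short_flap, long_flap below 0.12 rad and linear speed of bar_c below 0.02 m/s); the robot touches nothing.
It fails at once if one of the other bars shifted by more than 30 mm (distance of any of bar_a, bar_b, bar_d from where it was at the start of the episode above 0.03 m).
It fails at once if the beaker, jar or tape roll shifted by more than 30 mm (distance of any of beaker, jar, tape from where it was at the start of the episode above 0.03 m).
It fails at once if the chosen bar dropped or rammed onto the carton (contact over 45 N) (contact force between bar_c and carton above 45 N).
It also fails if it takes over 72 s, if anything falls off the work surface, if the arm or the gripper's body presses on something with over 40 N, if the wrist force passes 120 N, or if a joint passes its speed limit or range.

## Robot

A 6-joint arm with a two-finger parallel gripper is mounted at the origin on a cart in front of the work surface, level with it; the furniture and walls round the work are solid. World frame = base frame: x ahead of the robot, y to its left, z up, the work surface at z = 0. Lengths are in mm, angles in rad, forces in N, time in s.
With the tool pointing down it reaches from about 275 to 825 mm from the base axis. Payload 5.2 kg.
Tool frame: the origin (TCP) lies at the very end of the fingers, on their centre line; the grasp point (between the pads) lies 19 mm behind it; z points along the fingers, y is the line along which they close (so a half turn about z gives the same grasp; the last joint's range is limited). The gripper opens to 93 mm and grips with 3 to 60 N. Pads are 15 mm wide; open, the fingers measure 128 mm over their backs; the gripper's body (75 mm by 188 mm) begins 65 mm behind the grasp point.
Start: joints at [1.084, 0.259, 1.535, -0, 1.348, -0.203], TCP at [153.981, 528.01, 218.653] pointing down, gripper open.
Joint ranges: [-3.14, 3.14], [-0.91, 2.08], [0.19, 2.58], [-1.22, 4.36], [0.22, 2.71], [-3.12, 3.12]. Speed limits (rad/s): [2.57, 2.57, 3.14, 3.14, 3.14, 3.14].

## Interface

Orientations are given as a rotation vector (axis times angle).
In Python, from rig import * gives the robot as it stands. The module is installed in compiled form; this text tells all that it offers.
- The arm moves only by the tool move_arm, never from a script. Its argument "series" is a list of rows, each a list of 4 numbers: the shift along the world's x, y, z in units of 0.075 m (1.0 is 0.075 m), then the turn about the world's z in units of 180 degrees (1.0 is 180 degrees). A call has 1 to 10 rows; each row shifts and turns the commanded pose from where the row before left it; what a row does not reach is not made up. A row lasts 1/8 s, in which the tool goes at most 62.5 mm and 10.7 degrees, less where a joint would pass 70% of its speed; a pose out of reach is approached as far as the arm can. A call with a number of a shift or a turn outside -1 to 1 is refused whole. A call with a gripper value outside its range is refused whole. "claw" is the finger opening in mm, from 0 to 93, set as the call begins (left out, the last holds). The fingers move at their own pace and stop on an object; "grip_force" is the grip in N (left out, the last holds). Time passes only in rows, so rows that do not move let the fingers close. It gives the time, the measured TCP pose, the force, the opening and the grip force at its end, in the units of the state.
- get_state(): the state, without advancing time (a new reading comes with each control period).
- capture(name): name is "scene" or "top" or "wrist"; returns a dict with "img" (420x560x3 uint8, red, green, blue), "camera_matrix" (3x3 intrinsics, pixels), "R" (3x3) and "t" (3): a world point X has camera coordinates R X + t. Camera axes: x right, y down, z forward; pixel columns grow to the right and rows downward; lengths in mm; the calibration is good to about 2 mm. A picture is of the moment at which its call begins. There is no depth.
- hand_in(): hands the job in; it is judged then, once.
The state is a dict: "time": time; "qpos": joint angles; "dq": joint speeds; "joint_efforts": joint torques, N m; "position": TCP position; "orientation": TCP orientation; "ft_force": force on the tool from outside, world axes, zero at the start; "moment": the same for the moment, N m; "opening": finger opening in mm; "finger_force": force on a finger pad.
Only numpy, scipy, OpenCV 4.12 (cv2) and the standard library are available. Lean on these libraries where they do the work, as an engineer would, in place of code of your own. Each camera call takes 0.05 s, during which the arm holds its last target. There are 200 camera calls.

## Working session

There is one attempt and no reset: what is moved stays moved. The work goes in short steps, Python scripts to look and compute and a tool call to move; the robot and the scene stay as the last step left them, time stands still between calls to the robot, and variables do not carry over. Pictures are saved under pics/ and viewed, at most 10 in all, crops included, and the job is handed in when it is done.

Besides the shell and the picture viewer there is one more tool, called as a command line: name --pt "numbers of a row" for each row, then --argument value for the rest. move_arm: Moves the arm, as the interface text tells. Shifts and turns lie within -1 to 1; 1 stands for 0.075 m of shift or 180 degrees of turn. Its arguments: {"type":"object","properties":{"series":{"type":"array","items":{"type":"array","items":{"type":"number","minimum":-1,"maximum":1}}},"claw":{"type":"number"},"grip_force":{"type":"number"}},"required":["series"]}

```bash
mkdir -p pics; cat > h.py <<'E'
from rig import *
import numpy as np, cv2
def cap(n,f=None):
    c=capture(n)
    if f: cv2.imwrite('pics/'+f,c['img'][:,:,::-1]); np.savez('pics/'+f[:-4]+'.npz',**c)
    return c
def ray(c,u,v,z):
    R=np.array(c['R']);t=np.array(c['t']);o=-R.T@t
    d=R.T@np.linalg.solve(np.array(c['camera_matrix']),[u,v,1.]); return o+d*(z-o[2])/d[2]
def proj(c,X):
    p=np.array(c['camera_matrix'])@(np.array(c['R'])@np.array(X,float)+np.array(c['t'])); return p[:2]/p[2]
E
python3 - <<'E'
from h import *
for n in('top','scene'):
    c=cap(n,n+'0.png'); print(n,(-np.array(c['R']).T@np.array(c['t'])).round(), np.round(c['R'],2).tolist())
s=get_state();print(s['position'],s['orientation'],s['opening'],s['time'])
E
```

```text
top [ 398.   15. 1289.] [[-0.02, -1.0, -0.01], [-0.99, 0.02, -0.16], [0.16, 0.01, -0.99]]
scene [ -52. -445.  994.] [[0.61, -0.79, 0.01], [-0.58, -0.46, -0.67], [0.54, 0.4, -0.74]]
[153.74553982 527.5791728  217.91661682] [-4.44214641e-01 -3.10946093e+00  2.34687856e-03] 92.83366780002332 0.1
```

View pics/top0.png

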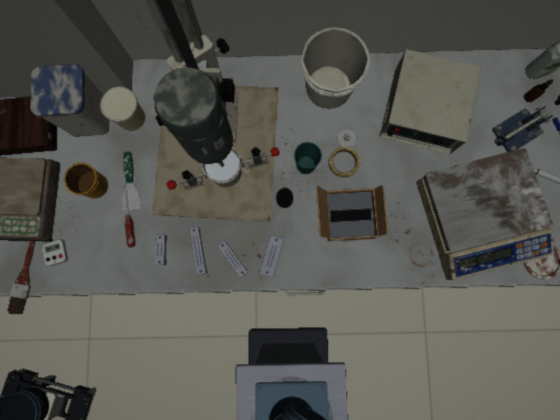

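View pics/scene0.png

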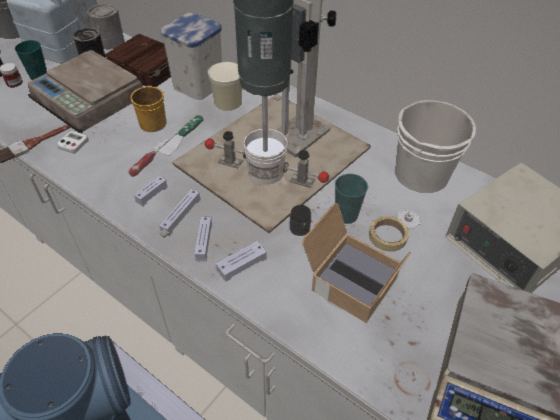

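The top view shows four bars at about (161,250), (198,251), (233,259) and (271,257). The carton is at (350,215) with its recess running left to right (world y). In the scene view, the tall long flap stands on the +y side and the short flap leans out on the -y side.

```bash
python3 - <<'E'
from h import *
c=dict(np.load('pics/top0.npz')); im=c['img']; print(c['camera_matrix'].round(1).tolist())
h=cv2.cvtColor(im,cv2.COLOR_RGB2HSV)
# local contrast: bars brighter than table
g=im.astype(int); m=((g[:,:,2]>175)).astype(np.uint8)*255
print('table',im[270,300],'bar',im[240,196],im[262,270],'insert',im[200,350],im[230,350],'recess',im[215,350])
g=cv2.cvtColor(im,cv2.COLOR_RGB2GRAY); T=int((int(np.median(g[225:285,140:300]))))
m=((g>T+22)*255).astype(np.uint8); m=cv2.morphologyEx(m,cv2.MORPH_CLOSE,np.ones((5,5)))
m[:225]=0;m[290:]=0;m[:,:140]=0;m[:,300:]=0
for k in cv2.findContours(m,0,1)[0]:
    if cv2.contourArea(k)<120: continue
    r=cv2.minAreaRect(k); b=np.array([ray(c,*p,30)[:2] for p in cv2.boxPoints(r)])
    e=[np.linalg.norm(b[0]-b[1]),np.linalg.norm(b[1]-b[2])]; d=(b[0]-b[1]) if e[0]>e[1] else b[1]-b[2]
    print('bar',np.round(r[0]),b.mean(0).round(1),np.round(e),np.degrees(np.arctan2(d[1],d[0])).round(1))
m=((g<60)*255).astype(np.uint8); m[:190]=0;m[245:]=0;m[:,:310]=0;m[:,395:]=0
for k in cv2.findContours(m,0,1)[0]:
    if cv2.contourArea(k)<100: continue
    r=cv2.minAreaRect(k); 
    for z in(24,32):
        b=np.array([ray(c,*p,z)[:2] for p in cv2.boxPoints(r)]);print('rec',z,b.round(1).tolist(),b.mean(0).round(1))
o=np.vstack([np.hstack([cv2.resize(im[175:255,305:400],(760,640))])])
cv2.imwrite('pics/crop.png',cv2.resize(np.hstack([im[170:290,300:400],im[225:285,145:300][:,:, :].repeat(2,0)[:120]]),None,fx=3,fy=3,interpolation=2)[:,:,::-1])
E
```

```text
[[424.7, 0.0, 276.9], [0.0, 424.7, 209.8], [0.0, 0.0, 1.0]]
table [102 105 102] bar [102 106 111] [100 102 108] insert [65 69 72] [68 71 73] recess [11 12 12]
rec 24 [[660.1, -92.3], [674.5, -290.0], [520.0, -295.0], [505.9, -101.1]] [ 590.2 -194.6]
rec 32 [[658.5, -91.6], [672.8, -288.1], [519.3, -293.1], [505.2, -100.3]] [ 588.9 -193.3]
```

View pics/crop.png

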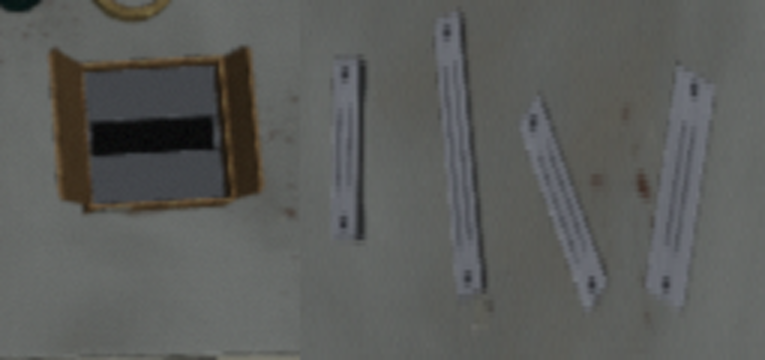

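The crop shows, left to right, d (90), a (140), c (third, slanted) and b (wide). The bars are slightly bluish against the table, so I'll use a blue-tint mask.

```bash
cat >> h.py <<'E'
def comps(mask,roi,amin):
    m=np.zeros(mask.shape,np.uint8); x0,x1,y0,y1=roi; m[y0:y1,x0:x1]=mask[y0:y1,x0:x1]*255
    m=cv2.morphologyEx(m,cv2.MORPH_CLOSE,np.ones((3,3),np.uint8))
    return [k for k in cv2.findContours(m,0,1)[0] if cv2.contourArea(k)>amin]
def rect(c,k,z):
    r=cv2.minAreaRect(k); b=np.array([ray(c,*p,z)[:2] for p in cv2.boxPoints(r)])
    e=[np.linalg.norm(b[0]-b[1]),np.linalg.norm(b[1]-b[2])]; d=(b[0]-b[1]) if e[0]>e[1] else b[1]-b[2]
    return np.round(r[0]),b.mean(0).round(1),np.round(e),np.degrees(np.arctan2(d[1],d[0])).round(1)
E
python3 - <<'E'
from h import *
for n,roi in(('top',(140,300,225,290)),('scene',(120,280,170,285))):
    c=dict(np.load(f'pics/{n}0.npz')); im=c['img'].astype(int)
    for k in comps((im[:,:,2]-im[:,:,0]>=5)&(im.sum(2)>200),roi,60): print(n,*rect(c,k,30 if n=='top' else 15))
c=dict(np.load('pics/top0.npz'));im=c['img'].astype(int)
for k in comps(im.sum(2)<70,(325,378,200,228),60): print('rec',*rect(c,k,30),rect(c,k,24)[1],cv2.minAreaRect(k))
for k in comps((im[:,:,2]-im[:,:,0]>=2)|(im.sum(2)<50),(318,385,185,245),200): print('insert',*rect(c,k,32))
for k in comps((im[:,:,0]-im[:,:,2]>=20),(310,395,182,248),60):
    p=k[:,0]; print('carton',p.min(0),p.max(0))
    q=cv2.approxPolyDP(k,2,True)[:,0]; print([(tuple(map(int,a)),ray(c,*a,60)[:2].round().tolist()) for a in q])
E
```

```text
top [232. 258.] [459.8 164.5] [ 26. 114.] 35.1
top [271. 256.] [464.7  48.7] [114.  40.] 162.8
top [160. 249.] [491.9 379.6] [89. 27.] 178.7
top [197. 251.] [485.4 267.9] [ 27. 140.] 10.2
scene [241. 260.] [464.   48.1] [126.  59.] 163.1
scene [202. 238.] [456.8 166.7] [138.  30.] -142.6
scene [180. 211.] [486.7 270.1] [152.  44.] -169.5
scene [150. 190.] [488.8 380.6] [105.  53.] -178.9
rec [350. 215.] [ 580.6 -190.3] [118.  30.] 91.9 [ 581.5 -191.2] ((350.4738464355469, 215.0292205810547), (10.09554386138916, 39.43918228149414), 86.8201675415039)
insert [351. 214.] [ 582.9 -191.7] [128. 130.] 0.8
carton [316 186] [387 240]
[((383, 186), [660.0, -285.0]), ((377, 189), [652.0, -267.0]), ((333, 191), [649.0, -138.0]), ((317, 187), [662.0, -91.0]), ((319, 234), [523.0, -92.0]), ((329, 240), [505.0, -120.0]), ((373, 238), [508.0, -247.0]), ((386, 233), [521.0, -285.0])]
```

Sizes match (c: 114 x 26 mm at (460,164.5), 35.1°). The carton centre is about (582,-191). I'll approach above bar c.

move_arm --pt "0.32 -0.38 -0.08 -0.055" --pt "0.32 -0.38 -0.08 -0.055" --pt "0.32 -0.38 -0.08 -0.055" --pt "0.32 -0.38 -0.08 -0.055" --pt "0.32 -0.38 -0.08 -0.055" --pt "0.32 -0.38 -0.08 -0.055" --pt "0.32 -0.38 -0.08 -0.055" --pt "0.32 -0.38 -0.08 -0.055" --pt "0.32 -0.38 -0.08 -0.055" --pt "0.32 -0.38 -0.08 -0.055" --claw 60

```text
time: 1.35
position: [394.4, 241.9, 158.2]
orientation: [-2.658, -1.674, 0.001]
ft_force: [0.7, 0.5, -0.1]
opening: 59.9
finger_force: 0.0
```

move_arm --pt "0.22 -0.26 -0.1 -0.055" --pt "0.22 -0.26 -0.1 -0.055" --pt "0.22 -0.26 -0.1 -0.055" --pt "0.22 -0.26 -0.1 0" --pt "0 0 0 0" --pt "0 0 0 0"

```text
time: 2.1
position: [459.3, 165.3, 128.5]
orientation: [-2.995, -0.945, 0.001]
ft_force: [0.1, 0.5, 0.2]
opening: 60.2
finger_force: 0.0
```

```bash
python3 - <<'E'
from h import *
from scipy.spatial.transform import Rotation as Ro
s=get_state();R=Ro.from_rotvec(s['orientation']).as_matrix();print(s['position'],R.round(3).tolist(),np.degrees(np.arctan2(R[1,1],R[0,1])),s['time'],s['ft_force'])
c=cap('wrist','w1.png'); im=c['img'].astype(int)
for k in comps((im[:,:,2]-im[:,:,0]>=5)&(im.sum(2)>150),(0,560,0,420),2000): print(*rect(c,k,30),cv2.boundingRect(k))
E
```

```text
[459.33674408 165.32690837 128.50663045] [[0.819, 0.574, -0.001], [0.574, -0.819, 0.0], [-0.001, -0.001, -1.0]] -54.97225094205256 2.1 [0.05069043 0.51486437 0.235619  ]
[277. 314.] [373.  104.1] [250.  23.] 125.0 (144, 304, 267, 22)
[276. 205.] [458.  164.2] [ 25. 116.] 35.7 (261, 140, 32, 131)
[193. 106.] [484.9 266.6] [141.  27.] -171.1 (149, 16, 90, 178)
[58. 31.] [475.6 379. ] [67. 28.] 178.3 (25, 0, 71, 80)
```

View pics/w1.png

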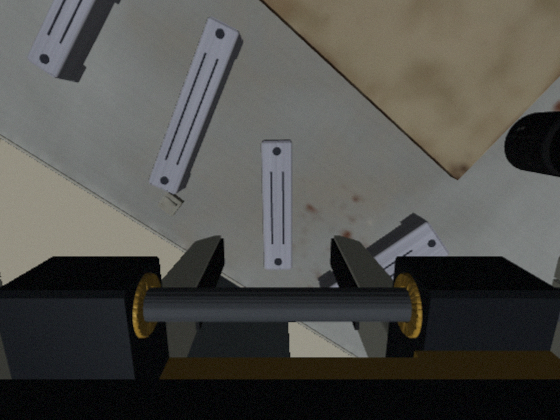

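The wrist view shows bar c at (276,205), aligned lengthwise between the open fingers; its measured size, height and angle agree with the top view. Descend and grip.

move_arm --pt "-0.01 -0.01 -0.3 0.003" --pt "0 0 -0.35 0" --pt "0 0 -0.35 0" --pt "0 0 -0.3 0" --pt "0 0 -0.2 0" --pt "0 0 -0.06 0" --pt "0 0 0 0"

```text
time: 3.02
position: [459.4, 164.5, 11.9]
orientation: [2.991, 0.96, 0.001]
ft_force: [-0.0, 0.0, 0.3]
opening: 60.3
finger_force: 0.0
```

move_arm --pt "0 0 0 0" --pt "0 0 0 0" --pt "0 0 0 0" --pt "0 0 0 0" --pt "0 0 0 0" --pt "0 0 0 0" --claw 15 --grip_force 25

```text
time: 3.78
position: [459.3, 164.4, 11.9]
orientation: [-2.991, -0.96, -0.0]
ft_force: [-0.6, 0.3, 4.4]
opening: 25.8
finger_force: 25.0
```

move_arm --pt "0 0 0.1 0" --pt "0 0 0.5 0" --pt "0 0 0.6 0" --pt "0 0 0.6 0" --pt "0 0 0.5 0" --pt "0 0 0 0" --pt "0 0 0 0"

```text
time: 4.65
position: [458.2, 164.0, 182.8]
orientation: [-2.991, -0.96, 0.003]
ft_force: [-0.5, -0.8, -3.6]
opening: 25.5
finger_force: 25.0
```

move_arm --pt "0.16 -0.47 0.03 0.031" --pt "0.16 -0.47 0.03 0.031" --pt "0.16 -0.47 0.03 0.031" --pt "0.16 -0.47 0.03 0.031" --pt "0.16 -0.47 0.03 0.031" --pt "0.16 -0.47 0 0.031" --pt "0.16 -0.47 0 0.031" --pt "0.16 -0.47 0 0.031" --pt "0.16 -0.47 0 0.031" --pt "0.16 -0.47 0 0.031"

```text
time: 5.9
position: [578.2, -188.9, 192.2]
orientation: [-2.188, -2.248, 0.002]
ft_force: [0.8, 0.8, -2.6]
opening: 26.3
finger_force: 25.0
```

move_arm --pt "0 0 0 0" --pt "0 0 0 0" --pt "0 0 0 0"

```text
time: 6.28
position: [578.6, -187.0, 194.5]
orientation: [-2.193, -2.247, 0.0]
ft_force: [0.2, 0.5, -2.3]
opening: 25.8
finger_force: 25.0
```

```bash
python3 - <<'E'
from h import *
s=get_state();print(s['position'],s['orientation'],s['time'])
c=cap('wrist','w2.png');cap('scene','s2.png');cap('top','t2.png')
a,b=[np.load(f'pics/{n}.npz')['img'] for n in('s2','t2')]
cv2.imwrite('pics/w2b.png',np.vstack([np.hstack([cv2.convertScaleAbs(c['img'],alpha=1.7)[:400,80:480],cv2.convertScaleAbs(cv2.resize(a[160:340,240:420],(400,400)),alpha=1.5)])])[:,:,::-1])
E
```

```text
[ 578.60562842 -186.95923066  194.50838254] [-2.19261118e+00 -2.24708554e+00  4.87895003e-04] 6.275
```

View pics/w2b.png

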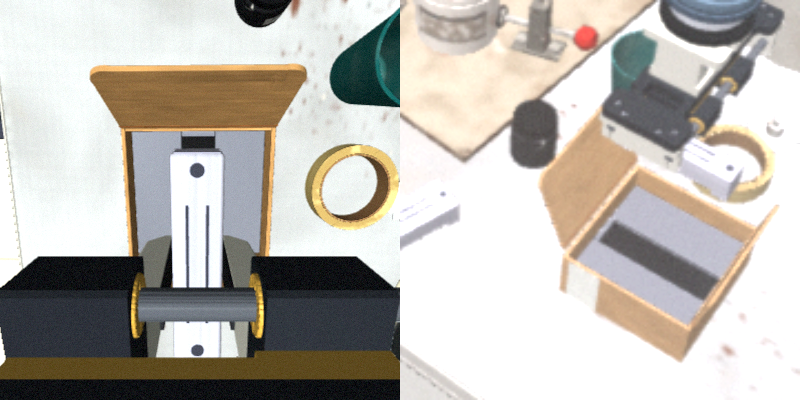

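The left panel (wrist) shows the held bar pointing at the recess end visible at about (181–214, 137), with the carton walls either side. The right panel shows the carton and both open flaps. I'll measure the recess end, carton edges and bar in the wrist picture.

```bash
python3 - <<'E'
from h import *
c=dict(np.load('pics/w2.npz'));im=c['img'].astype(int);s=im.sum(2)
for r in(138,141,144): print('row',r,s[r,250:306].tolist())
print('col278',s[125:160,278].tolist())
for u,v in((261,137),(294,137)): print('recess end',ray(c,u,v,32).round(1))
t=dict(np.load('pics/top0.npz'));ti=t['img'].astype(int).sum(2)
print('rec top row215',ti[215,325:380].tolist()); print('col340',ti[204:226,340].tolist(),'col362',ti[204:226,362].tolist())
zb=194.5-11.9+30
g=s.copy(); 
for r in(170,200,230): print('bar row',r,s[r,245:310].tolist())
for u,v in((277,170),(277,350),(277,150)): print('bar pts',ray(c,u,v,zb).round(1))
# carton inner wall tops etc
for r in(160,220): print('wall',r,[(u,im[r,u].tolist()) for u in list(range(204,220,2))+list(range(336,356,2))])
E
```

```text
row 138 [311, 306, 305, 321, 319, 314, 312, 305, 312, 314, 263, 161, 65, 65, 53, 58, 73, 60, 56, 53, 53, 56, 50, 57, 58, 70, 42, 43, 63, 50, 59, 57, 63, 55, 77, 64, 53, 58, 62, 55, 58, 54, 65, 59, 95, 235, 306, 308, 315, 311, 312, 309, 305, 308, 303, 307]
row 141 [313, 312, 313, 312, 299, 301, 313, 303, 318, 311, 267, 156, 64, 38, 61, 62, 67, 62, 64, 60, 64, 61, 62, 60, 60, 57, 66, 60, 58, 59, 62, 51, 56, 44, 53, 58, 68, 66, 49, 51, 60, 50, 56, 58, 96, 230, 313, 307, 320, 312, 301, 309, 310, 296, 303, 307]
row 144 [309, 317, 315, 308, 313, 305, 301, 309, 312, 303, 270, 156, 70, 52, 66, 62, 52, 61, 55, 44, 63, 55, 64, 66, 76, 52, 58, 63, 64, 48, 53, 49, 53, 57, 54, 58, 67, 56, 52, 59, 65, 62, 62, 61, 97, 227, 303, 304, 312, 307, 310, 307, 306, 312, 312, 304]
col278 [179, 159, 177, 281, 336, 271, 311, 317, 310, 293, 291, 156, 60, 63, 53, 65, 58, 73, 61, 64, 54, 67, 66, 109, 147, 151, 151, 361, 406, 425, 446, 456, 475, 471, 469]
recess end [ 561.  -131.2   32. ]
recess end [ 594.5 -130.4   32. ]
rec top row215 [137, 139, 139, 167, 209, 143, 54, 31, 35, 27, 30, 38, 38, 35, 38, 36, 38, 18
[... 1601 characters left out ...]
4, [99, 100, 108]), (216, [105, 107, 118]), (218, [104, 106, 117]), (336, [96, 100, 110]), (338, [97, 98, 108]), (340, [96, 100, 106]), (342, [95, 99, 107]), (344, [73, 60, 38]), (346, [83, 62, 34]), (348, [80, 60, 34]), (350, [133, 102, 62]), (352, [142, 111, 69]), (354, [134, 125, 114])]
wall 220 [(204, [149, 153, 152]), (206, [148, 142, 129]), (208, [148, 115, 70]), (210, [92, 70, 40]), (212, [50, 38, 23]), (214, [41, 29, 14]), (216, [69, 66, 64]), (218, [93, 96, 104]), (336, [95, 97, 105]), (338, [97, 102, 109]), (340, [81, 81, 81]), (342, [78, 59, 35]), (344, [74, 53, 30]), (346, [75, 57, 33]), (348, [150, 115, 69]), (350, [135, 110, 71]), (352, [137, 138, 137]), (354, [135, 138, 139])]
```

Recess centre measures about (579.6,-191.4) at yaw 1.45°; the bar centre is at (578.7,-188.3) with the same yaw. Correct the offset, go down part-way and re-check.

move_arm --pt "0.013 -0.042 -0.2 0" --pt "0 0 -0.3 0" --pt "0 0 -0.3 0" --pt "0 0 -0.3 0" --pt "0 0 -0.3 0" --pt "0 0 -0.1 0" --pt "0 0 0 0" --pt "0 0 0 0"

```text
time: 7.42
position: [580.8, -191.7, 83.8]
orientation: [2.193, 2.247, 0.001]
ft_force: [0.5, -0.7, -2.1]
opening: 26.0
finger_force: 25.0
```

```bash
python3 - <<'E'
from h import *
s=get_state();print(s['position'],s['orientation'],s['time'])
c=cap('wrist','w3.png');d=cap('scene','s3.png')
cv2.imwrite('pics/w3b.png',np.hstack([cv2.convertScaleAbs(c['img'],alpha=1.7)[:400,80:480],cv2.convertScaleAbs(cv2.resize(d['img'][180:330,270:420],(400,400)),alpha=1.5)])[:,:,::-1])
E
```

```text
[ 580.84247755 -191.71711385   83.79848716] [2.19332026e+00 2.24693787e+00 7.00752223e-04] 7.425
```

View pics/w3b.png

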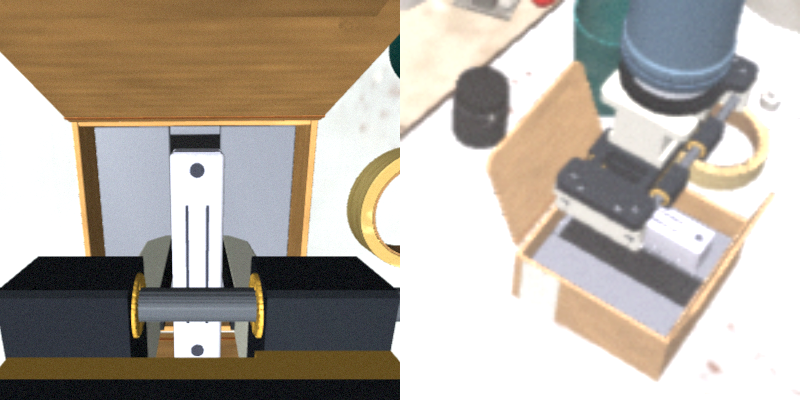

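The left panel shows the recess end at cols about 170–220, rows about 135–150, with the bar at cols 172–224 just in front of it. Now for exact offsets.

```bash
python3 - <<'E'
from h import *
c=dict(np.load('pics/w3.npz'));s=c['img'].astype(int).sum(2)
z=s[:, :]; print('row143',s[143,244:308].tolist()); print('col278',s[118:160,278].tolist())
r=s[143]; e=[u for u in range(244,307) if (r[u]>180)!=(r[u+1]>180)]
print(e,[ray(c,u+.5,143,32).round(1).tolist() for u in e]); 
for v in range(132,138): print(v,ray(c,278,v,32).round(1))
zb=83.8-11.9+30
for v in (170,350): print(ray(c,277,v,zb).round(1))
for v in (150,151,152): print(ray(c,277,v,zb).round(1))
b=s[190]; print('bar190',b[246:310].tolist()); print([ray(c,u,190,zb).round(1).tolist() for u in(251.5,302)])
w=c['img'].astype(int)[200]; print([(u,(w[u,0]-w[u,2])) for u in range(164,190,2)],[(u,(w[u,0]-w[u,2])) for u in range(366,394,2)])
E
```

```text
row143 [335, 332, 334, 342, 294, 203, 115, 70, 72, 55, 80, 72, 75, 80, 69, 74, 62, 65, 75, 73, 50, 63, 51, 68, 69, 73, 69, 62, 58, 71, 67, 55, 77, 81, 69, 71, 71, 57, 43, 57, 70, 74, 61, 69, 64, 64, 63, 64, 64, 50, 56, 54, 64, 60, 67, 89, 238, 305, 331, 337, 337, 341, 337, 341]
col278 [162, 194, 206, 301, 352, 353, 337, 238, 279, 325, 340, 335, 332, 326, 325, 313, 174, 75, 62, 63, 57, 62, 63, 63, 37, 69, 61, 81, 50, 60, 124, 161, 171, 175, 395, 420, 446, 472, 505, 509, 514, 512]
[249, 299] [[561.2, -136.0, 32.0], [594.9, -135.2, 32.0]]
132 [ 580.2 -128.3   32. ]
133 [ 580.2 -128.9   32. ]
134 [ 580.2 -129.6   32. ]
135 [ 580.3 -130.2   32. ]
136 [ 580.3 -130.9   32. ]
137 [ 580.3 -131.6   32. ]
[ 579.7 -143.9  101.9]
[ 582.1 -242.6  101.9]
[ 579.5 -134.7  101.9]
[ 579.5 -135.1  101.9]
[ 579.5 -135.6  101.9]
bar190 [328, 343, 334, 312, 352, 467, 504, 499, 504, 510, 504, 516, 520, 509, 519, 516, 509, 511, 524, 516, 507, 509, 496, 495, 491, 493, 490, 491, 479, 482, 488, 495, 505, 505, 507, 504, 504, 506, 492, 497, 499, 469, 489, 486, 484, 493, 491, 495, 504, 488, 489, 497, 495, 499, 481, 445, 379, 287, 292, 329, 335, 330, 335, 335]
[[567.8, -153.7, 101.9], [591.8, -153.2, 101.9]]
[(164, np.int64(73)), (166, np.int64(25)), (168, np.int64(29)), (170, np.int64(29)), (172, np.int64(26)), (174, np.int64(27)), (176, np.int64(29)), (178, np.int64(29)), (180, np.int64(6)), (182, np.int64(-13)), (184, np.int64(-12)), (186, np.int64(-12)), (188, np.int64(-12))] [(366, np.int64(-10)), (368, np.int64(-13)), (370, np.int64(6)), (372, np.int64(44)), (374, np.int64(48)), (376, np.int64(49)), (378, np.int64(45)), (380, np.int64(46)), (382, np.int64(47)), (384, np.int64(51)), (386, np.int64(83)), (388, np.int64(81)), (390, np.int64(67)), (392, np.int64(0))]
```

move_arm --pt "-0.015 0.027 -0.1 0" --pt "0 0 -0.13 0" --pt "0 0 -0.13 0" --pt "0 0 -0.1 0" --pt "0 0 -0.04 0" --pt "0 0 -0.03 0" --pt "0 0 -0.02 0" --pt "0 0 0 0"

```text
time: 8.52
position: [579.2, -189.4, 41.8]
orientation: [2.194, 2.248, 0.0]
ft_force: [-0.5, -0.1, -2.8]
opening: 25.9
finger_force: 25.0
```

move_arm --pt "0 0 -0.02 0" --pt "0 0 -0.02 0" --pt "0 0 -0.015 0" --pt "0 0 0 0"

```text
time: 9.02
position: [579.0, -189.3, 37.4]
orientation: [-2.194, -2.248, 0.0]
ft_force: [-0.4, -0.2, -2.4]
opening: 25.7
finger_force: 25.0
```

move_arm --pt "0 0 -0.01 0" --pt "0 0 -0.01 0" --pt "0 0 0 0" --pt "0 0 0 0"

```text
time: 9.52
position: [579.1, -189.3, 36.0]
orientation: [-2.195, -2.248, -0.0]
ft_force: [-0.2, -0.8, -1.7]
opening: 26.0
finger_force: 25.0
```

move_arm --pt "0 0 0 0" --pt "0 0 0 0" --pt "0 0 0 0" --pt "0 0 0 0" --claw 40

```text
time: 10.02
position: [579.2, -189.4, 36.2]
orientation: [2.194, 2.248, 0.0]
ft_force: [0.9, 0.2, 0.5]
opening: 40.1
finger_force: 0.0
```

move_arm --pt "0 0 0.1 0" --pt "0 0 0.3 0" --pt "0 0 0.5 0" --pt "0 0 0.5 0" --pt "0 0 0.5 0" --pt "0 0 0.3 0" --pt "0 0 0 0" --pt "0 0 0 0"

```text
time: 11.02
position: [578.5, -189.1, 200.1]
orientation: [-2.194, -2.247, 0.001]
ft_force: [-0.5, 0.2, -0.2]
opening: 39.9
finger_force: 0.0
```

```bash
python3 - <<'E'
from h import *
s=get_state();print(s['position'],s['time'],s['opening'])
c=cap('wrist','w4.png');d=cap('scene','s4.png')
cv2.imwrite('pics/w4b.png',np.hstack([cv2.convertScaleAbs(c['img'],alpha=1.7)[:400,80:480],cv2.convertScaleAbs(cv2.resize(d['img'][180:330,270:420],(400,400)),alpha=1.5)])[:,:,::-1])
S=dict(np.load('pics/scene0.npz'))
# predicted pixels of flap edges over angle, in scene0
yaw=np.radians(1.45);ex=np.array([np.cos(yaw),np.sin(yaw),0]);ey=np.array([-np.sin(yaw),np.cos(yaw),0]);o=np.array([579.6,-191,0])
for nm,sg,L,z in(('long',1,92,67),('short',-1,56,62.5)):
    for a in(1.4,1.6,1.8,2.0,2.2,2.4):
        p=o+sg*ey*(71-L*np.cos(a))+np.array([0,0,z+L*np.sin(a)])
        print(nm,a,[(p+k*70*ex).round().tolist()+proj(S,p+k*70*ex).round().tolist() for k in(-1,1)])
E
```

```text
[ 578.53387843 -189.06714524  200.07371006] 11.025 39.906441480969455
long 1.4 [[508.0, -137.0, 158.0, 323.0, 250.0], [648.0, -134.0, 158.0, 358.0, 209.0]]
long 1.6 [[508.0, -119.0, 159.0, 315.0, 245.0], [648.0, -116.0, 159.0, 350.0, 204.0]]
long 1.8 [[507.0, -101.0, 157.0, 308.0, 242.0], [647.0, -97.0, 157.0, 343.0, 201.0]]
long 2.0 [[507.0, -84.0, 151.0, 301.0, 240.0], [647.0, -80.0, 151.0, 336.0, 200.0]]
long 2.2 [[506.0, -68.0, 141.0, 294.0, 239.0], [646.0, -64.0, 141.0, 330.0, 200.0]]
long 2.4 [[506.0, -54.0, 129.0, 289.0, 239.0], [646.0, -50.0, 129.0, 324.0, 201.0]]
short 1.4 [[511.0, -254.0, 118.0, 370.0, 290.0], [651.0, -251.0, 118.0, 402.0, 245.0]]
short 1.6 [[511.0, -265.0, 118.0, 375.0, 293.0], [651.0, -262.0, 118.0, 407.0, 247.0]]
short 1.8 [[512.0, -276.0, 117.0, 380.0, 296.0], [652.0, -273.0, 117.0, 412.0, 250.0]]
short 2.0 [[512.0, -287.0, 113.0, 385.0, 300.0], [652.0, -284.0, 113.0, 416.0, 254.0]]
short 2.2 [[512.0, -297.0, 108.0, 388.0, 304.0], [652.0, -293.0, 108.0, 420.0, 257.0]]
short 2.4 [[512.0, -305.0, 100.0, 392.0, 308.0], [652.0, -301.0, 100.0, 422.0, 261.0]]
```

View pics/w4b.png

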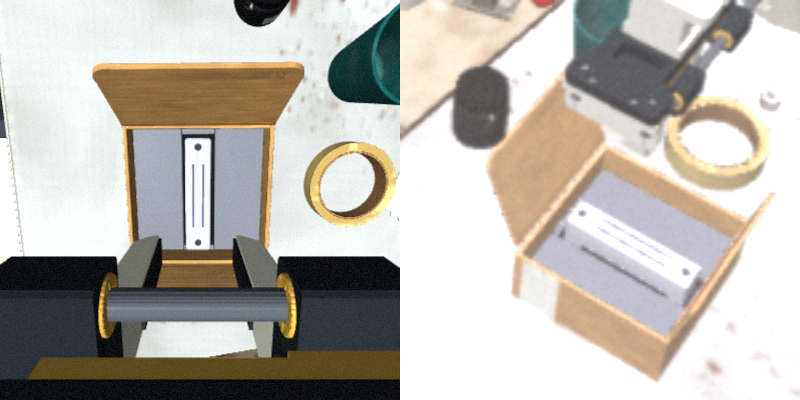

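The bar sits centred in the recess; both flaps are open (about 1.8–1.9 rad). Close the fingers and move outside the short flap.

move_arm --pt "0 -0.4 0 0" --pt "0 -0.5 0 0" --pt "0 -0.5 0 0" --pt "0 -0.5 0 0" --pt "0 0 -0.3 0" --pt "0 0 -0.4 0" --pt "0 0 -0.4 0" --pt "0 0 -0.25 0" --pt "0 0 0 0" --pt "0 0 0 0" --claw 0

```text
time: 12.38
position: [579.7, -332.3, 100.7]
orientation: [2.193, 2.247, 0.0]
ft_force: [-0.1, -0.1, 0.7]
opening: 0.1
finger_force: 0.0
```

move_arm --pt "0 0.2 0 0" --pt "0 0.2 0 0" --pt "0 0.2 0 0" --pt "0 0.2 0 0" --pt "0 0.2 0 0" --pt "0 0.1 0 0" --pt "0 0 0 0"

```text
time: 13.25
position: [579.1, -248.6, 99.8]
orientation: [-2.193, -2.249, -0.0]
ft_force: [0.5, -0.3, -0.1]
opening: 0.9
finger_force: 0.0
```

move_arm --pt "0 0.15 -0.05 0" --pt "0 0.1 -0.1 0" --pt "0 0.05 -0.1 0" --pt "0 0.03 -0.1 0" --pt "0 0 -0.06 0" --pt "0 0 -0.04 0" --pt "0 0 0 0"

```text
time: 14.12
position: [579.0, -224.8, 65.8]
orientation: [-2.195, -2.248, 0.0]
ft_force: [0.1, -0.8, -0.2]
opening: 0.4
finger_force: 0.0
```

move_arm --pt "0 0 -0.02 0" --pt "0 0 -0.01 0" --pt "0 0 0 0"

```text
time: 14.5
position: [579.3, -224.9, 64.8]
orientation: [2.194, 2.247, 0.0]
ft_force: [-1.7, 0.5, 4.7]
opening: 0.2
finger_force: 2.4
```

```bash
python3 - <<'E'
from h import *
c=cap('top','t5.png');d=cap('scene','s5.png')
cv2.imwrite('pics/w5b.png',np.hstack([cv2.convertScaleAbs(cv2.resize(c['img'][170:260,305:395],(400,400)),alpha=1.7),cv2.convertScaleAbs(cv2.resize(d['img'][180:330,280:430],(400,400)),alpha=1.5)])[:,:,::-1])
E
```

```text
(no output)
```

View pics/w5b.png

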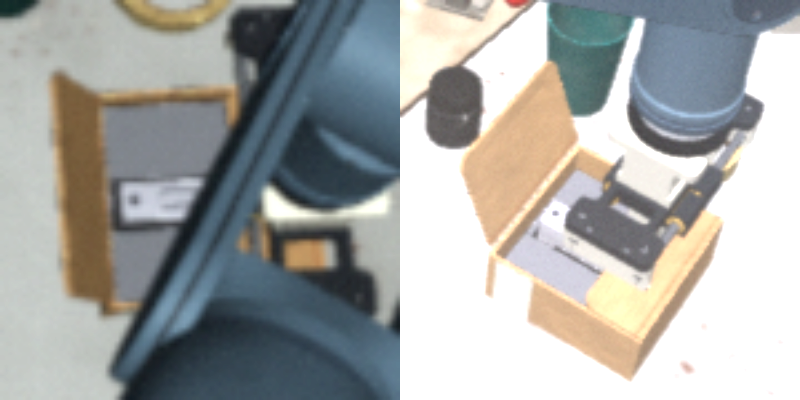

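The short flap lies flat (contact at z 64.8, 4.7 N), the bar is still in place and the long flap still open. Lift over and go outside the long flap.

move_arm --pt "0 0 0.2 0" --pt "0 0 0.5 0" --pt "0 0 0.6 0" --pt "0 0 0.6 0" --pt "0 0 0.2 0" --pt "0 0.3 0 0" --pt "0 0.5 0 0" --pt "0 0.5 0 0" --pt "0 0.5 0 0" --pt "0 0.5 0 0"

```text
time: 15.85
position: [577.3, -49.0, 218.6]
orientation: [-2.191, -2.245, 0.003]
ft_force: [0.3, 0.3, -0.1]
opening: 0.5
finger_force: 0.0
```

move_arm --pt "0 0.2 0 0" --pt "0 0 0 0" --pt "0 0 -0.3 0" --pt "0 0 -0.5 0" --pt "0 0 -0.4 0" --pt "0 0 0 0"

```text
time: 16.6
position: [577.0, -38.0, 128.4]
orientation: [-2.193, -2.243, 0.005]
ft_force: [-0.2, -0.7, -0.2]
opening: 0.8
finger_force: 0.0
```

move_arm --pt "0 -0.2 0 0" --pt "0 -0.2 0 0" --pt "0 -0.2 0 0" --pt "0 -0.2 0 0" --pt "0 -0.2 0 0" --pt "0 -0.2 0 0" --pt "0 -0.2 0 0" --pt "0 -0.15 -0.05 0" --pt "0 -0.1 -0.1 0" --pt "0 0 0 0"

```text
time: 17.85
position: [578.5, -161.1, 118.9]
orientation: [-2.194, -2.246, 0.001]
ft_force: [0.0, 0.2, 0.6]
opening: 0.2
finger_force: 0.0
```

move_arm --pt "0 -0.1 -0.12 0" --pt "0 -0.08 -0.15 0" --pt "0 -0.06 -0.15 0" --pt "0 0 -0.1 0" --pt "0 0 -0.05 0" --pt "0 0 0 0"

```text
time: 18.6
position: [578.9, -178.6, 77.0]
orientation: [-2.194, -2.248, 0.0]
ft_force: [0.4, 0.1, 0.1]
opening: 0.6
finger_force: 0.0
```

move_arm --pt "0 0 -0.05 0" --pt "0 0 -0.03 0" --pt "0 0 -0.02 0" --pt "0 0 -0.01 0" --pt "0 0 0 0"

```text
time: 19.23
position: [579.1, -178.8, 69.3]
orientation: [2.194, 2.248, 0.0]
ft_force: [0.4, -0.1, 2.8]
opening: 0.2
finger_force: 1.1
```

move_arm --pt "0 0 -0.01 0" --pt "0 0 0 0" --pt "0 0 0 0" --pt "0 0 0.1 0" --pt "0 0 0.4 0" --pt "0 0 0.6 0" --pt "-0.3 0.4 0.6 0" --pt "-0.4 0.6 0.2 0" --pt "-0.4 0.6 0 0" --pt "0 0 0 0"

```text
time: 20.48
position: [494.6, -56.1, 211.5]
orientation: [-2.191, -2.251, -0.001]
ft_force: [0.6, -0.9, 0.1]
opening: 0.4
finger_force: 0.0
```

```bash
python3 - <<'E'
from h import *
c=cap('top','t6.png');d=cap('scene','s6.png')
cv2.imwrite('pics/w6b.png',np.hstack([cv2.convertScaleAbs(cv2.resize(c['img'][170:260,305:395],(400,400)),alpha=1.7),cv2.convertScaleAbs(cv2.resize(d['img'][180:330,280:430],(400,400)),alpha=1.5)])[:,:,::-1])
E
```

```text
(no output)
```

View pics/w6b.png

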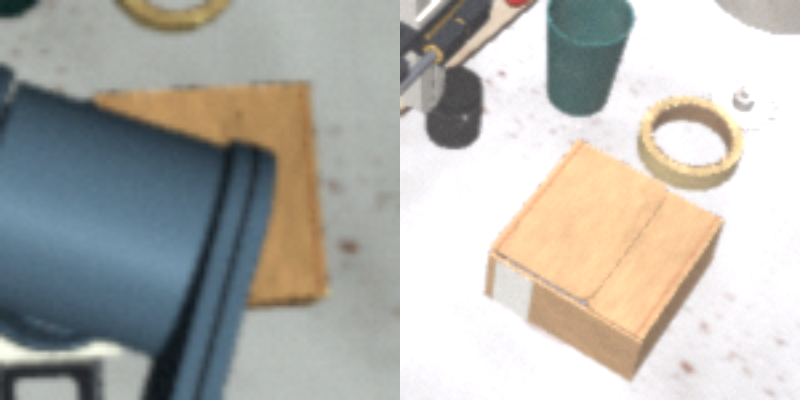

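The carton is closed flat, with the long flap over the short one and the arm clear of it. Hand in.

```bash
python3 -c "
from rig import *
print(hand_in())"
```

```text
the job is handed in; nothing more can be done
None
```

I handed the job in at about 20 s of the 72 s: bar_c (115 x 26 mm) sits upright in the recess, the carton is closed flat with the short flap under the long one, and the arm is clear; `hand_in()` returned no verdict.

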